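Tighten the loose rack bracket with its ratchet handle

TASK

In the cheese ripening room, one of the two rack brackets on the bench has worked loose: the pointer on its bolt no longer points at its timber post. Swing that bracket's ratchet handle back and forth between its timber cheeks until the bolt is turned clockwise fully home and the pointer points straight at the post, then let go. Do not touch the other bracket.

Things in the scene. Friction and masses are not known exactly. Their poses are not given: they have to be found in the camera images.
- loose_bracket: Bracket to tighten, fixed: timber foot 210 x 170 mm, 30 mm thick. Origin on the bench on the bolt's vertical axis; +x points to its timber post (110 mm wide, top 115 mm up, near face 52 mm from the axis). Steel ratchet head, 74 mm across, top at 71 mm; bar handle 16 mm wide, top at 65 mm. Two timber cheeks, tops at 75 mm, 45 to 91 mm from the axis, stop the bar on both sides.
- loose_handle (a joint): Ratchet handle's angle about the bolt axis, rad, growing clockwise seen from above: 0 points along the bracket's -x, the cheeks stop it at -0.6 and +0.6. Turned clockwise it drives the bolt; counterclockwise it clicks back freely and the bolt stays. 24 teeth: up to 0.27 rad of each clockwise swing is lost before it bites. Stays where left.
- loose_grip (a point): Upright round black grip at that handle's end: 24 mm diameter, 63 to 125 mm above the bench, 130 mm from the bolt axis. The point is on the grip's axis, 100 mm above the bench. It is fixed to the handle and swings with it, slipping round between fingers that keep their yaw. Pushing it clockwise takes about 5 N, back about 1 N.
- loose_bolt (a joint): Turn of the bolt to tighten, rad, growing clockwise from above. 2.4 is fully home, a hard stop: the dark steel pointer (reaching 44 mm from the axis) on the ratchet head, which turns with the bolt, then points along the bracket's +x, at the post. Starts at 0.2 to 0.9, the pointer 1.5 to 2.2 rad counterclockwise of that. Stays where left.
- tight_bracket: The other bracket, same make and size with the same handle and grip, its bolt already home (pointer at its post): not to be touched. Origin and axes as for the first. Either bracket may stand on the left or the right, about 0.4 m apart.

How it is judged:
By the outcome, as a careful person would: the job done as asked, in the order asked, and still so for the second after the job is handed in, with the robot touching nothing.
It also fails if it takes over 54 s, if anything falls off the work surface, if the arm or the gripper's body presses on something with over 40 N, if the wrist force passes 120 N, or if a joint passes its speed limit or range.

ROBOT

A 7-joint arm with a two-finger parallel gripper is mounted at the origin on the work surface. World frame = base frame: x ahead of the robot, y to its left, z up, the work surface at z = 0. Lengths are in m, angles in rad, forces in N, time in s.
With the tool pointing down it reaches from about 0.425 to 0.925 m from the base axis. Payload 6.8 kg.
Tool frame: the origin (TCP) lies midway between the tips of the shut fingers; the grasp point (between the pads) lies 19 mm behind it; z points along the fingers, y is the line along which they close (so a half turn about z gives the same grasp; the last joint's range is limited). The gripper opens to 85 mm and grips with 20 to 120 N. Pads are 22 mm wide; open, the fingers measure 114 mm over their backs; the gripper's body (76 mm by 85 mm) begins 54 mm behind the grasp point. The pads swing forward as they close: fully open they stand 13 mm farther back than shut.
Start: joints at [-1.447, 0.477, 0.022, 1.555, -0.011, 1.109, -0.083], TCP at [0.155, 0.657, 0.231] pointing down, gripper open.
Joint ranges: [-2.96, 2.96], [-0.34, 2.1], [-1.41, 1.46], [0.24, 2.44], [-1.37, 4.51], [0.17, 1.92], [-2.96, 2.96]. Speed limits (rad/s): [2.39, 2.39, 3.14, 3.14, 3.14, 3.14, 3.14].

INTERFACE

Orientations are given as a rotation vector (axis times angle).
In Python, from bench import r gives the robot as it stands. The module is installed in compiled form; this text tells all that it offers.
- The arm moves only by the tool apply_moves, never from a script. Its argument "rows" is a list of rows, each a list of 6 numbers: the shift along the tool's x, y, z scaled (see below), then the turn, a rotation vector about the tool's x, y, z scaled (see below). A call has 1 to 5 rows; each row is the pose to reach, as a shift and turn from the pose commanded when the call began, along the tool's axes at that moment; what a row does not reach only later rows make up. The controller multiplies each number of a shift by 0.25 m and each number of a turn by 90 degrees. A row lasts 1/8 s, in which the tool goes at most 62.5 mm and 10.7 degrees, less where a joint would pass 70% of its speed; a pose out of reach is approached as far as the arm can. A call with a number of a shift or a turn outside -1 to 1 is refused whole. A call with a gripper value outside its range is refused whole. "claw" is the opening, from 0 (shut) to 1 (fully open), set as the call begins (left out, the last holds). The fingers move at their own pace and stop on an object; "newtons" is the grip in N (left out, the last holds). Time passes only in rows, so rows that repeat a pose let the fingers close. It gives the time, the measured TCP pose, the force, the opening and the grip force at its end, in the units of the state.
- r.get_obs(): the state, without advancing time (a new reading comes with each control period).
- r.grab_frame(name): name is "scene" or "side" or "wrist"; returns a dict with "pixels" (420x560x3 uint8, red, green, blue), "intrinsics" (3x3 intrinsics, pixels), "dist" ([k1, k2, p1, p2, k3] as OpenCV has them; the pictures are not rectified), "eye" and "attitude" of the camera in the world. Camera axes: x right, y up, looking along -z (the intrinsics and any distortion apply to the point x, -y, -z); pixel columns grow to the right and rows downward; lengths in m; the calibration is good to about 2 mm. A picture is of the moment at which its call begins. There is no depth.
- r.hand_in(): hands the job in; it is judged then, once.
Trained networks look in a picture, given as the dict that the camera call returned (one of the last four; its "shot" number tells which), for a name from the list of things; names that differ only in an ending like _2 or _b are one class to them, and where a whole thing is asked for, a point or a joint stands for the part that bears it (a point fixed in the world has none). Each returns a list of dicts, best first, with "conf" (0 to 1); they miss things now and then, are a little off and sometimes report something else, mostly with a low value. They report only what shows in the picture. A call takes as long as a camera call.
- r.search_frame(picture, thing): "rect" ([left, top, width, height] in pixels, round what is visible of it).
- r.outline_of(picture, thing): "pixels" (420x560 bool, what is visible of it) and "rect" ([left, top, width, height] in pixels, round what is visible of it).
- r.landmark_of(picture, thing): "point" ([column, row] in pixels: a listed point, or the origin of a listed thing).
The state is a dict: "clock": time; "joints": joint angles; "qvel": joint speeds; "tau": joint torques, N m; "tcp_pos": TCP position; "orientation": TCP orientation; "contact_force": force on the tool from outside, world axes, zero at the start; "moment": the same for the moment, N m; "grip_width": finger opening in m; "gripper_force": force on a finger pad.
Only numpy, scipy, OpenCV 4.12 (cv2) and the standard library are available. Lean on these libraries where they do the work, as an engineer would, in place of code of your own. Each camera call takes 0.05 s, during which the arm holds its last target. There are 200 camera calls.

## Working session

There is one attempt and no reset: what is moved stays moved. The work goes in short steps, Python scripts to look and compute and a tool call to move; the robot and the scene stay as the last step left them, time stands still between calls to the robot, and variables do not carry over. Pictures are saved under pics/ and viewed, at most 10 in all, crops included, and the job is handed in when it is done.

Besides the shell and the picture viewer there is one more tool, called by a JSON object that holds its "api" and its "payload". apply_moves: Moves the arm, as the interface text tells. Its arguments: {"type":"object","properties":{"rows":{"type":"array","items":{"type":"array","items":{"type":"number"}}},"claw":{"type":"number"},"newtons":{"type":"number"}},"required":["rows"]}

```bash
mkdir -p pics
cat > h.py <<'E'
import numpy as np,cv2
from scipy.spatial.transform import Rotation as R
def att(f):
    a=np.array(f["attitude"],float)
    return a if a.shape==(3,3) else R.from_rotvec(a).as_matrix() if a.size==3 else R.from_quat(a).as_matrix()
def ray(f,p):
    u=cv2.undistortPoints(np.array([[p]],float),np.array(f["intrinsics"],float),np.array(f["dist"],float))[0,0]
    return np.array(f["eye"]),att(f)@np.array([u[0],-u[1],-1])
def onz(f,p,z):
    e,d=ray(f,p); return e+d*(z-e[2])/d[2]
def tri(obs):
    A=np.zeros((3,3));b=np.zeros(3)
    for f,p in obs:
        e,d=ray(f,p);d=d/np.linalg.norm(d);P=np.eye(3)-np.outer(d,d);A+=P;b+=P@e
    return np.linalg.solve(A,b)
def proj(f,X):
    M=att(f); c=M.T@(np.array(X)-f["eye"]); 
    q=cv2.projectPoints(np.array([[c[0],-c[1],-c[2]]]),np.zeros(3),np.zeros(3),np.array(f["intrinsics"],float),np.array(f["dist"],float))[0]
    return q.ravel()
E
python3 - <<'E'
from bench import r
from h import *
print(r.get_obs())
for n in["scene","side"]:
    f=r.grab_frame(n); cv2.imwrite(f"pics/{n}0.png",f["pixels"][...,::-1])
    print(n,f["eye"],f["attitude"])
    for t,z in[("loose_bracket",0),("tight_bracket",0),("loose_grip",.1)]:
        for d in r.landmark_of(f,t)[:3]: print(t,d["conf"],np.round(d["point"]),onz(f,d["point"],z).round(3))
E
```

```text
{'clock': 0.0, 'joints': array([-1.44707477,  0.47780133,  0.02231462,  1.55645279, -0.01150869,
        1.10931963, -0.08305843]), 'qvel': array([ 0.00106841,  0.00053948, -0.00015826, -0.00104046,  0.00034764,
        0.00107025, -0.00033605]), 'tau': array([ 7.16026370e-04, -5.96442103e+01,  1.60884205e+00, -2.81196731e+01,
        1.24834399e-02,  9.22757172e-03,  1.16523410e-05]), 'tcp_pos': array([0.15494118, 0.65635899, 0.23032385]), 'orientation': array([-3.63191050e-01, -3.12043042e+00,  2.90742825e-03]), 'contact_force': array([0.04004784, 0.37083396, 0.12135579]), 'moment': array([ 0.01304692, -0.02407219, -0.02169472]), 'gripper_force': 0.0, 'grip_width': 0.08570824171938676}
scene [ 0.90591371 -0.55375817  0.57651448] [0.8780708  0.26629951 0.58230279]
loose_bracket 0.94 [253. 349.] [ 0.627 -0.21   0.   ]
tight_bracket 0.75 [381. 213.] [0.63  0.202 0.   ]
loose_grip 0.56 [185. 256.] [ 0.492 -0.196  0.1  ]
side [ 0.29458343 -0.72856174  0.54620175] [ 1.02466253 -0.20162063 -0.30310812]
loose_bracket 0.74 [363. 304.] [ 0.635 -0.213  0.   ]
tight_bracket 0.9 [273. 186.] [0.624 0.208 0.   ]
loose_grip 0.55 [281. 266.] [ 0.497 -0.197  0.1  ]
```

View pics/scene0.png

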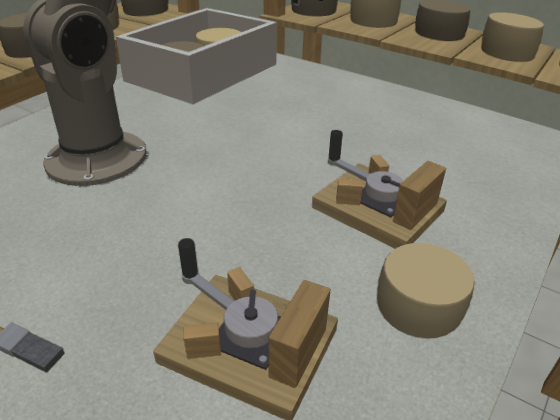

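View pics/side0.png

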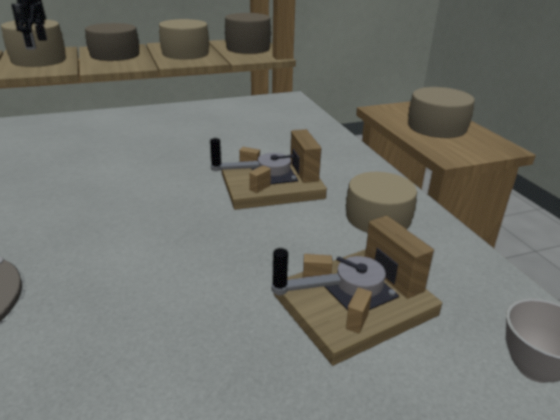

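Run:
```python
from bench import r
from h import *
a=r.grab_frame("scene");b=r.grab_frame("side")
print(R.from_rotvec(r.get_obs()["orientation"]).as_matrix().round(3))
for n,f in(("sc",a),("sd",b)):
    for t in("loose_grip","loose_handle","loose_bolt"):
        for d in r.outline_of(f,t)[:2]: print(n,t,d["conf"],d["rect"])
print("griptop",tri([(a,(187,241)),(b,(280.5,251))]), onz(a,(187,241),.125),onz(b,(280.5,251),.125))
print("bolt boss", onz(a,(251,313),.078),onz(b,(361,267),.078))
print("ptr tip",onz(a,(252.5,291),.075),onz(b,(339,260),.075), tri([(a,(252.5,291)),(b,(339,260))]))
c=[onz(a,p,.03)[:2] for p in[(215,279),(160,348),(292,392),(336,325)]]
print("foot",np.round(c,3))
c2=[onz(b,p,.03)[:2] for p in[(281,292),(328,344),(437,297)]]
print("foot side",np.round(c2,3))
```

```text
[[-0.973  0.23  -0.   ]
 [ 0.23   0.973 -0.   ]
 [-0.    -0.    -1.   ]]
sc loose_grip 0.97 [174.6, 235.2, 104.8, 109.5]
sc loose_handle 0.93 [181.1, 239.6, 94.1, 106.8]
sc loose_bolt 0.56 [243.9, 288.8, 14.8, 32.9]
sd loose_grip 0.9 [271.5, 248.2, 114.5, 46.7]
sd loose_grip 0.66 [209.5, 132.7, 116.8, 76.9]
sd loose_handle 0.88 [274.0, 247.3, 111.0, 51.7]
sd loose_bolt 0.69 [334.3, 256.7, 32.3, 16.7]
griptop [ 0.4958597  -0.1915054   0.12469002] [ 0.49464785 -0.1896472   0.125     ] [ 0.49549299 -0.19457601  0.125     ]
bolt boss [ 0.62601823 -0.21038742  0.078     ] [ 0.62242068 -0.21245373  0.078     ]
ptr tip [ 0.60066212 -0.1743932   0.075     ] [ 0.59957486 -0.1823915   0.075     ] [ 0.60129095 -0.17632038  0.07321764]
foot [[ 0.509 -0.155]
 [ 0.538 -0.303]
 [ 0.723 -0.252]
 [ 0.712 -0.123]]
foot side [[ 0.505 -0.177]
 [ 0.531 -0.299]
 [ 0.735 -0.264]]
```

The loose bracket is the right-hand one: scene pointer goes from (251,314) to (252,291), sideways to its post, with the grip top at (187,241). The left bracket's pointer faces its post. Side view agrees: loose grip at (280,251).

{"api": "apply_moves", "payload": {"rows": [[-0.92,-0.36,0,0,0,-0.265],[-0.92,-0.36,0,0,0,-0.265],[-0.92,-0.36,0,0,0,-0.265],[-0.92,-0.36,0,0,0,-0.265],[-0.92,-0.36,0,0,0,-0.265]], "claw": 1, "newtons": 20}}

```text
clock: 1.42
tcp_pos: [0.3646, 0.5119, 0.2316]
orientation: [-0.273, 3.127, -0.003]
contact_force: [-0.9, -0.0, -0.0]
grip_width: 0.0855
gripper_force: 0.0
```

{"api": "apply_moves", "payload": {"rows": [[-0.1,-1,0,0,0,0],[-0.1,-1,0,0,0,0],[-0.1,-1,0,0,0,0],[-0.1,-1,0,0,0,0]]}}

```text
clock: 1.92
tcp_pos: [0.4283, 0.2755, 0.2316]
orientation: [-0.291, 3.127, 0.001]
contact_force: [1.5, -0.2, -1.8]
grip_width: 0.0856
gripper_force: 0.0
```

{"api": "apply_moves", "payload": {"rows": [[0.1,-1,0,0,0,0],[0.1,-1,0,0,0,0],[0.1,-1,0,0,0,0],[0.1,-1,0,0,0,0]]}}

```text
clock: 2.42
tcp_pos: [0.4495, 0.0264, 0.2317]
orientation: [-0.291, 3.127, 0.001]
contact_force: [1.1, 0.2, -0.4]
grip_width: 0.0853
gripper_force: 0.0
```

{"api": "apply_moves", "payload": {"rows": [[-0.02,-0.89,0,0,0,0],[-0.02,-0.89,0,0,0,0],[-0.02,-0.89,0,0,0,0],[-0.02,-0.89,0,0,0,0],[-0.02,-0.89,0,0,0,0]]}}

```text
clock: 3.05
tcp_pos: [0.4955, -0.1928, 0.2314]
orientation: [-0.283, 3.128, -0.002]
contact_force: [-0.9, -0.4, -0.3]
grip_width: 0.0852
gripper_force: 0.0
```

Run:
```python
from bench import r
from h import *
print(r.get_obs()["tcp_pos"])
f=r.grab_frame("wrist");p=f["pixels"][...,::-1].copy()
for X in[(0.4955,-.192,.125),(0.625,-.211,.075),(0.506,-.158,.065),(0.533,-.303,.065)]: cv2.circle(p,tuple(int(v) for v in proj(f,X)),3,(0,0,255),-1)
cv2.imwrite("pics/w1.png",p)
for d in r.landmark_of(f,"loose_grip")+r.landmark_of(f,"loose_bracket"): print(d,onz(f,d["point"],.1),onz(f,d["point"],0))
```

```text
[ 0.4954527  -0.19277382  0.23143906]
{'point': [278.4, 198.1], 'conf': 0.85} [ 0.49460921 -0.19453176  0.1       ] [ 0.52339508 -0.19017415  0.        ]
{'point': [249.5, 271.0], 'conf': 0.69} [ 0.57035115 -0.20882499  0.1       ] [ 0.62684847 -0.2096968   0.        ]
{'point': [249.5, 269.1], 'conf': 0.96} [ 0.56834039 -0.20912261  0.1       ] [ 0.62410204 -0.2101033   0.        ]
```

View pics/w1.png

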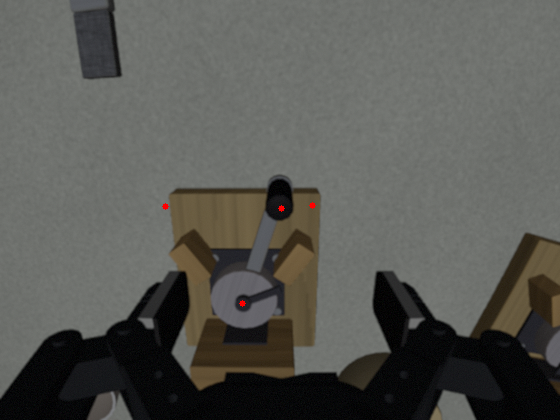

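The wrist view shows grip (281,207), bolt (243,302) where I predicted, and the tool is square to the bracket. Descend.

{"api": "apply_moves", "payload": {"rows": [[0,0,0.2,0,0,0],[0,0,0.4,0,0,0],[0,0,0.6,0,0,0],[0,0,0.6,0,0,0]]}}

```text
clock: 3.7
tcp_pos: [0.4927, -0.1876, 0.0786]
orientation: [0.293, -3.121, -0.005]
contact_force: [0.2, 1.0, 0.8]
grip_width: 0.0853
gripper_force: 0.0
```

{"api": "apply_moves", "payload": {"rows": [[0,0,0,0,0,0],[0,0,0,0,0,0],[0,0,0,0,0,0],[0,0,0,0,0,0],[0,0,0,0,0,0]], "claw": 0, "newtons": 25}}

```text
clock: 4.32
tcp_pos: [0.4962, -0.1906, 0.0827]
orientation: [-0.289, 3.126, -0.0]
contact_force: [-1.6, 0.5, 8.0]
grip_width: 0.0234
gripper_force: 25.5
```

{"api": "apply_moves", "payload": {"rows": [[0.027,-0.121,0,0,0,0],[0.025,-0.24,0,0,0,0],[-0.004,-0.356,0,0,0,0],[-0.056,-0.458,0,0,0,0],[-0.056,-0.458,0,0,0,0]]}}

```text
clock: 4.95
tcp_pos: [0.5302, -0.3023, 0.0817]
orientation: [-0.286, 3.128, -0.003]
contact_force: [-1.0, -3.3, 1.2]
grip_width: 0.0231
gripper_force: 26.3
```

```bash
cat > st.py <<'E'
from bench import r
from h import *
o=r.get_obs();d=o["tcp_pos"][:2]-[.625,-.211];a=np.radians(10.6)
x=-d[0]*np.cos(a)-d[1]*np.sin(a);y=-d[0]*np.sin(a)+d[1]*np.cos(a)
print("t",o["clock"],"th",np.arctan2(y,x),"r",np.hypot(x,y),"xy",x,y,o["tcp_pos"][2],o["contact_force"],o["moment"],o["gripper_force"],o["grip_width"])
E
python3 st.py
```

```text
t 4.95 th -0.5817081635705295 r 0.13165373386822599 xy 0.11000002752979687 -0.07233740101005567 0.08167770559932294 [-1.00605313 -3.34969478  1.22449724] [-0.65118182  0.18801748 -0.17418569] 26.349039673805237 0.02311315518475981
```

{"api": "apply_moves", "payload": {"rows": [[0.054,0.106,0,0,0,0],[0.082,0.222,0,0,0,0],[0.082,0.347,0,0,0,0],[0.054,0.463,0,0,0,0],[0,0.57,0,0,0,0]]}}

```text
clock: 5.58
tcp_pos: [0.5017, -0.1618, 0.0817]
orientation: [0.282, -3.128, 0.004]
contact_force: [-3.3, -7.5, 1.1]
grip_width: 0.0232
gripper_force: 27.2
```

```bash
python3 st.py
```

```text
t 5.575 th 0.5642772626144631 r 0.13275013133992675 xy 0.11217058800539072 0.07099546856872416 0.08167658306296735 [-3.34091044 -7.54810578  1.05712925] [-1.58091616  0.47331175 -0.35916127] 27.187783420085907 0.023161164578143788
```

{"api": "apply_moves", "payload": {"rows": [[0.054,-0.106,0,0,0,0],[0.082,-0.222,0,0,0,0],[0.082,-0.347,0,0,0,0],[0.054,-0.463,0,0,0,0],[0,-0.57,0,0,0,0]]}}

```text
clock: 6.2
tcp_pos: [0.5285, -0.2991, 0.081]
orientation: [0.291, -3.126, -0.004]
contact_force: [-4.4, 2.1, 2.5]
grip_width: 0.0235
gripper_force: 27.3
```

```bash
python3 st.py
python3 - <<'E'
from bench import r
from h import *
for n in["scene","side"]:
    f=r.grab_frame(n);c=proj(f,(.625,-.211,.07)).astype(int);print(c)
    p=f["pixels"][c[1]-65:c[1]+65,c[0]-65:c[0]+65,::-1];cv2.imwrite(f"pics/{n}2.png",cv2.resize(p,(400,400),interpolation=2))
a=cv2.imread("pics/scene2.png");b=cv2.imread("pics/side2.png");cv2.imwrite("pics/c2.png",np.hstack([a,b]))
E
```

```text
t 6.2 th -0.5548719527468958 r 0.1306561177209979 xy 0.1110535069087786 -0.06883414633149101 0.08095087927243283 [-4.44727257  2.14204526  2.49955651] [0.31589636 0.77181477 0.48502737] 27.31111317873001 0.02346654286388781
[250 316]
[361 270]
```

View pics/c2.png

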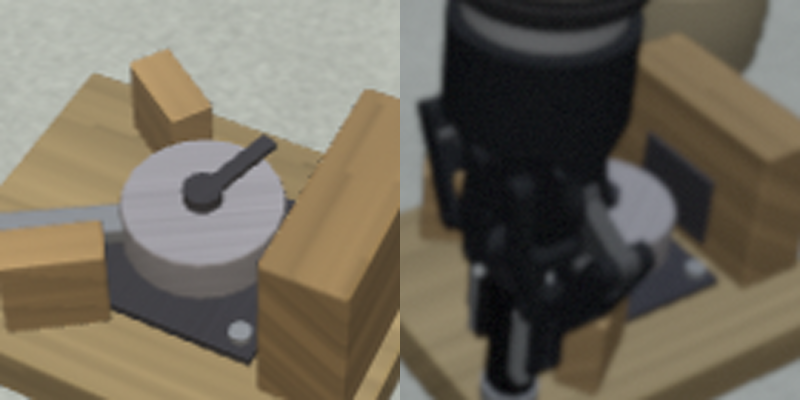

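The pointer has turned towards the post (tip at about (273,297) in the scene picture). Next stroke.

{"api": "apply_moves", "payload": {"rows": [[0.054,0.106,0,0,0,0],[0.082,0.222,0,0,0,0],[0.082,0.347,0,0,0,0],[0.054,0.463,0,0,0,0],[0,0.57,0,0,0,0]]}}

```text
clock: 6.92
tcp_pos: [0.5012, -0.1613, 0.0815]
orientation: [0.283, -3.128, 0.003]
contact_force: [-1.7, -8.5, -3.1]
grip_width: 0.0232
gripper_force: 28.2
```

```bash
python3 st.py
cat > look.py <<'E'
import sys
from bench import r
from h import *
f=r.grab_frame("scene");c=(250,316)
p=f["pixels"][c[1]-65:c[1]+65,c[0]-65:c[0]+65,::-1].copy()
cv2.imwrite(sys.argv[1],cv2.resize(p,(520,520),interpolation=2))
q=lambda u:onz(f,u,.077)
print("prev",q((273.4,297.5))-q((250.6,312.8)))
# expected pointer tip at home
a=np.radians(10.6);print("home tip in crop x4",[(proj(f,(.625+l*np.cos(a),-.211+l*np.sin(a),.076))-np.array(c)+65)*4 for l in(0,.044)])
for d in r.outline_of(f,"loose_bolt")[:1]: print(d["conf"],d["rect"])
E
python3 look.py pics/c3.png
```

```text
t 6.925 th 0.5666223219907783 r 0.13337335147328636 xy 0.11252961372707158 0.07159285521372113 0.08147808070112222 [-1.70778387 -8.54110105 -3.09375563] [-1.56548625  0.45270059 -0.46573994] 28.24001669883728 0.023198149120463415
prev [0.00824864 0.04115343 0.        ]
home tip in crop x4 [array([260.62506808, 251.72177816]), array([379.08491713, 295.33078816])]
0.73 [246.7, 306.8, 36.9, 15.8]
```

View pics/c3.png

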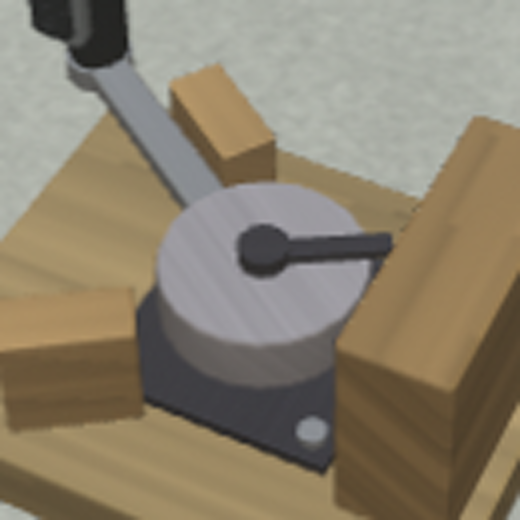

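Pointer now at tip (390,243) in the crop, against (379,295) expected for home: about 0.45 rad short. Back again, then a careful last stroke.

{"api": "apply_moves", "payload": {"rows": [[0.054,-0.106,0,0,0,0],[0.082,-0.222,0,0,0,0],[0.082,-0.347,0,0,0,0],[0.054,-0.463,0,0,0,0],[0,-0.57,0,0,0,0]]}}

```text
clock: 7.65
tcp_pos: [0.528, -0.2987, 0.0809]
orientation: [0.29, -3.125, -0.004]
contact_force: [0.7, 3.4, -1.3]
grip_width: 0.0236
gripper_force: 28.7
```

{"api": "apply_moves", "payload": {"rows": [[0.033,0.053,0,0,0,0],[0.054,0.106,0,0,0,0],[0.071,0.163,0,0,0,0],[0.082,0.222,0,0,0,0]]}}

```text
clock: 8.15
tcp_pos: [0.495, -0.2518, 0.0812]
orientation: [0.281, -3.125, 0.004]
contact_force: [-8.5, -11.6, -2.1]
grip_width: 0.023
gripper_force: 29.8
```

```bash
python3 st.py
python3 - <<'E'
from bench import r
f=r.grab_frame("scene")
for d in r.outline_of(f,"loose_bolt")[:1]: print(d["conf"],d["rect"])
E
```

```text
t 8.15 th -0.11894272170606233 r 0.136270511758245 xy 0.13530771290471416 -0.016170194907589624 0.08116768907791386 [ -8.45671714 -11.5788122   -2.08171133] [-1.96419586  1.39343924 -0.52236184] 29.803883135318756 0.02304862463211912
0.69 [152.7, 262.2, 184.1, 155.9]
```

{"api": "apply_moves", "payload": {"rows": [[-0.008,0.031,0,0,0,0],[-0.01,0.062,0,0,0,0],[-0.012,0.09,0,0,0,0],[-0.012,0.114,0,0,0,0]]}}

```text
clock: 8.75
tcp_pos: [0.4916, -0.2224, 0.0811]
orientation: [0.282, -3.123, 0.001]
contact_force: [-10.3, -9.0, 4.9]
grip_width: 0.0232
gripper_force: 30.3
```

```bash
python3 st.py; python3 look.py pics/c4.png
```

```text
t 8.75 th 0.09976476010130297 r 0.13387637301191724 xy 0.13321068915365858 0.013333999626269227 0.08111386790854042 [-10.33770405  -9.04597652   4.90566993] [-1.74665709  2.14912701 -0.46632107] 30.278667211532593 0.023191573119979193
prev [0.00824864 0.04115343 0.        ]
home tip in crop x4 [array([260.62506808, 251.72177816]), array([379.08491713, 295.33078816])]
0.62 [245.1, 306.2, 35.0, 16.0]
```

View pics/c4.png

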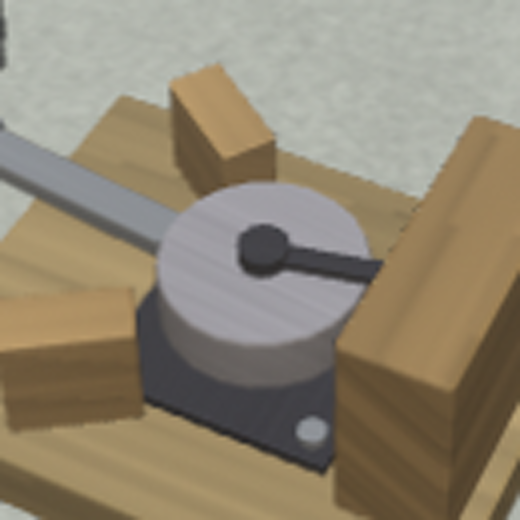

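About 0.2 rad still short; keep pushing gently.

{"api": "apply_moves", "payload": {"rows": [[0.008,0.03,0,0,0,0],[0.006,0.06,0,0,0,0],[0,0.09,0,0,0,0]]}}

```text
clock: 9.22
tcp_pos: [0.49, -0.1996, 0.0811]
orientation: [0.284, -3.126, 0.002]
contact_force: [-4.5, -7.8, -2.9]
grip_width: 0.0232
gripper_force: 29.6
```

```bash
python3 st.py
python3 - <<'E'
from bench import r
from h import *
f=r.grab_frame("scene");d=r.outline_of(f,"loose_bolt")[:1]
for e in d: print(e["conf"],e["rect"])
E
```

```text
t 9.225 th 0.26895880277280304 r 0.13547117101058573 xy 0.13060072419658134 0.03599845849905046 0.08109286297962542 [-4.54964754 -7.75355586 -2.88226502] [-1.4510275   1.17814279 -0.4062274 ] 29.614100754261017 0.023198359410336492
0.57 [242.7, 307.0, 32.3, 20.6]
```

{"api": "apply_moves", "payload": {"rows": [[-0.01,0.02,0,0,0,0],[-0.02,0.04,0,0,0,0],[-0.02,0.04,0,0,0,0]]}}

```text
clock: 9.7
tcp_pos: [0.493, -0.1867, 0.081]
orientation: [0.288, -3.125, -0.003]
contact_force: [-5.3, -0.6, 2.6]
grip_width: 0.0231
gripper_force: 30.1
```

```bash
python3 st.py; python3 look.py pics/c5.png
```

```text
t 9.7 th 0.367380079406767 r 0.13419303792594828 xy 0.1252385443032195 0.04819832412652453 0.08104425509431147 [-5.25322517 -0.62306116  2.55226741] [-0.25212901  1.10010172 -0.1878958 ] 30.129789412021637 0.023148567264992852
prev [0.00824864 0.04115343 0.        ]
home tip in crop x4 [array([260.62506808, 251.72177816]), array([379.08491713, 295.33078816])]
0.61 [244.5, 307.4, 34.4, 18.7]
```

View pics/c5.png

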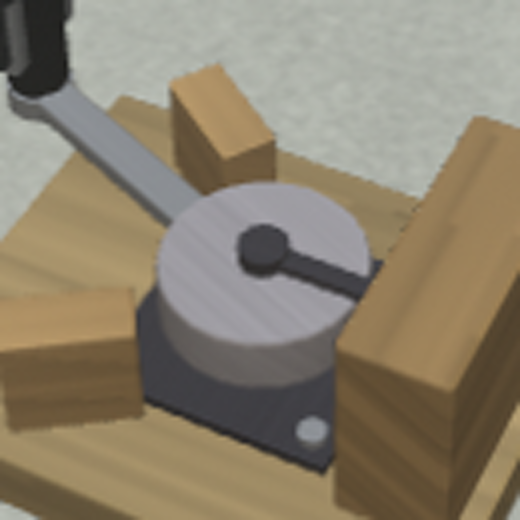

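The pointer lies at about home (slope 22° against 20° predicted). I'll confirm the hard stop with a small extra push.

{"api": "apply_moves", "payload": {"rows": [[-0.01,0.018,0,0,0,0],[-0.014,0.028,0,0,0,0],[-0.014,0.028,0,0,0,0]]}}

```text
clock: 10.18
tcp_pos: [0.4953, -0.1791, 0.081]
orientation: [0.289, -3.125, -0.003]
contact_force: [-5.6, 0.1, 2.1]
grip_width: 0.0234
gripper_force: 30.1
```

```bash
python3 st.py
```

```text
t 10.175 th 0.4262108852298611 r 0.13351623829917386 xy 0.12157171433724542 0.0551987695756434 0.08103495186124453 [-5.59800452  0.07201241  2.06752341] [-0.18027594  1.09983798 -0.25055512] 30.144574642181396 0.023428888176125314
```

{"api": "apply_moves", "payload": {"rows": [[-0.01,0.018,0,0,0,0],[-0.02,0.036,0,0,0,0],[-0.03,0.054,0,0,0,0]]}}

```text
clock: 10.55
tcp_pos: [0.5006, -0.1659, 0.0811]
orientation: [0.287, -3.126, 0.0]
contact_force: [-5.1, -6.3, -0.2]
grip_width: 0.0233
gripper_force: 29.8
```

```bash
python3 st.py; python3 look.py pics/c6.png
```

```text
t 10.55 th 0.5329462352475689 r 0.13232974532184072 xy 0.11397745006272704 0.06723319399033328 0.08106321204226238 [-5.06577116 -6.27314541 -0.24877884] [-1.23994793  0.91771105 -0.48266202] 29.808509051799774 0.02329569752635674
prev [0.00824864 0.04115343 0.        ]
home tip in crop x4 [array([260.62506808, 251.72177816]), array([379.08491713, 295.33078816])]
0.53 [243.2, 306.8, 34.5, 21.6]
```

View pics/c6.png

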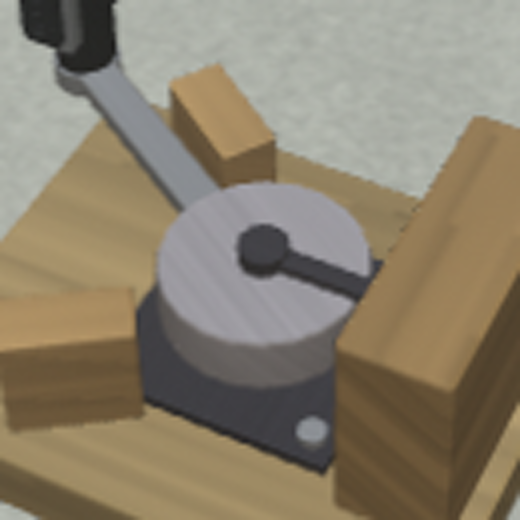

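The pointer did not move from the last view although the handle went on by 0.16 rad; I'll measure the pointer angle numerically and do one more full stroke to be sure.

```bash
cat > ptr.py <<'E'
from bench import r
from h import *
def meas(g,f):
    yy,xx=np.nonzero(g<95); 
    return yy,xx
f=r.grab_frame("scene")
for nm in("c3","c4","c5","c6",None):
    if nm: g=cv2.imread(f"pics/{nm}.png",0)
    else: g=cv2.resize(cv2.cvtColor(f["pixels"][251:381,185:315],cv2.COLOR_RGB2GRAY),(520,520),interpolation=2)
    m=(g<95).astype(np.uint8)
    # sample ring around boss: dark px at 40..95 px right of boss
    yy,xx=np.nonzero(m);dx,dy=xx-262,yy-249;rr=np.hypot(dx,dy)
    s=(rr>35)&(rr<85)&(dx>0)&(abs(dy)<70)
    P=np.c_[xx[s],yy[s]]/4+[185,251]
    W=np.array([onz(f,p,.076)[:2] for p in P]); c=W.mean(0)
    B=onz(f,(262/4+185,249/4+251),.076)[:2]
    d=c-B; print(nm,s.sum(),B.round(4),"angle deg",np.degrees(np.arctan2(d[1],d[0])).round(1))
E
python3 ptr.py
```

```text
c3 1220 [ 0.6246 -0.2098] angle deg 35.9
c4 1226 [ 0.6246 -0.2098] angle deg 18.4
c5 1248 [ 0.6246 -0.2098] angle deg 6.6
c6 1253 [ 0.6246 -0.2098] angle deg 6.6
None 1249 [ 0.6246 -0.2098] angle deg 6.6
```

{"api": "apply_moves", "payload": {"rows": [[0.044,-0.106,0,0,0,0],[0.072,-0.222,0,0,0,0],[0.077,-0.347,0,0,0,0],[0.049,-0.463,0,0,0,0],[0,-0.56,0,0,0,0]]}}

```text
clock: 11.32
tcp_pos: [0.5281, -0.3019, 0.0809]
orientation: [0.292, -3.126, -0.005]
contact_force: [-2.7, 4.6, -0.4]
grip_width: 0.0234
gripper_force: 30.0
```

{"api": "apply_moves", "payload": {"rows": [[0.033,0.053,0,0,0,0],[0.054,0.106,0,0,0,0],[0.069,0.163,0,0,0,0],[0.069,0.163,0,0,0,0]]}}

```text
clock: 11.82
tcp_pos: [0.5004, -0.2656, 0.0811]
orientation: [0.288, -3.125, -0.0]
contact_force: [-6.6, -6.7, -1.7]
grip_width: 0.0232
gripper_force: 29.8
```

```bash
python3 st.py; python3 ptr.py|tail -1
```

```text
t 11.825 th -0.22788103098888277 r 0.13605737447278723 xy 0.1325399220906779 -0.030737244519073118 0.08112161882689292 [-6.55522907 -6.74552728 -1.73868153] [-1.06931498  1.27419015  0.01021634] 29.827018976211548 0.023152741294819566
None 1239 [ 0.6246 -0.2098] angle deg 6.6
```

{"api": "apply_moves", "payload": {"rows": [[0.01,0.06,0,0,0,0],[0.015,0.12,0,0,0,0],[0.012,0.18,0,0,0,0],[0.002,0.24,0,0,0,0]]}}

```text
clock: 12.38
tcp_pos: [0.4896, -0.2071, 0.0812]
orientation: [0.285, -3.127, 0.0]
contact_force: [1.7, -4.3, -6.3]
grip_width: 0.0232
gripper_force: 29.4
```

```bash
python3 st.py; python3 ptr.py|tail -1
```

```text
t 12.375 th 0.21398395203508783 r 0.1354650362787301 xy 0.13237543928687742 0.028766632190854305 0.08115502559610979 [ 1.72490152 -4.34325136 -6.3204894 ] [-0.98433314 -0.34973869 -0.3483391 ] 29.42405194044113 0.023242854017264915
None 1239 [ 0.6246 -0.2098] angle deg 6.5
```

The bolt no longer turns over a well-engaged stroke: it is home. Release and lift.

{"api": "apply_moves", "payload": {"rows": [[0,0.235,0,0,0,0],[0,0,0,0,0,0]], "claw": 0.27}}

```text
clock: 12.68
tcp_pos: [0.4821, -0.1946, 0.0786]
orientation: [0.313, -3.103, -0.024]
contact_force: [-18.1, 8.4, -3.2]
grip_width: 0.023
gripper_force: 3.7
```

I put a needless sideways row in that call; open fully in place and check.

{"api": "apply_moves", "payload": {"rows": [[0,0,0,0,0,0],[0,0,0,0,0,0],[0,0,0,0,0,0],[0,0,0,0,0,0]], "claw": 1}}

```text
clock: 13.18
tcp_pos: [0.4935, -0.2068, 0.0815]
orientation: [-0.292, 3.127, 0.001]
contact_force: [-0.1, 0.2, 0.6]
grip_width: 0.0854
gripper_force: 0.0
```

```bash
python3 st.py; python3 ptr.py|tail -1
```

```text
t 13.175 th 0.21731143515569915 r 0.1315602495982038 xy 0.12846603752073688 0.02836505734283486 0.08151767807502053 [-0.07171312  0.23838734  0.6486514 ] [ 0.00489061  0.00973585 -0.0004159 ] 0.0 0.08540836157074295
None 1230 [ 0.6246 -0.2098] angle deg 6.5
```

{"api": "apply_moves", "payload": {"rows": [[0,0,-0.2,0,0,0],[0,0,-0.4,0,0,0],[0,0,-0.6,0,0,0],[-0.1,0,-0.8,0,0,0],[0,0,-0.8,0,0,0]]}}

```text
clock: 13.85
tcp_pos: [0.498, -0.207, 0.2855]
orientation: [-0.295, 3.119, -0.004]
contact_force: [-0.3, 0.7, -0.7]
grip_width: 0.0855
gripper_force: 0.0
```

```bash
python3 st.py; python3 ptr.py|tail -1
python3 - <<'E'
from bench import r
import cv2
f=r.grab_frame("wrist");cv2.imwrite("pics/w2.png",f["pixels"][...,::-1])
E
```

```text
t 13.85 th 0.21614453330414837 r 0.1270497068812563 xy 0.12409345981308977 0.02724777514275658 0.2855344794920846 [-0.32347235  0.68455239 -0.74209001] [-0.0186145   0.07305253 -0.01001783] 0.0 0.0855312493362304
None 1286 [ 0.6246 -0.2098] angle deg 6.7
```

View pics/w2.png

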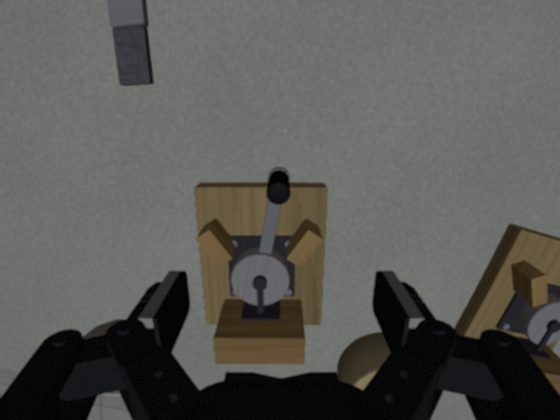

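The wrist view shows the pointer running from (260,283) to (261,312), straight at the post. The gripper is clear of everything.

```bash
python3 -c "
from bench import r
print(r.hand_in())"
```

```text
the job is handed in; nothing more can be done
None
```

I tightened the right-hand (loose) bracket's bolt until it no longer turned and its pointer faced the post, released the grip without touching the other bracket, and handed the job in at about 14 s. One stray sideways row during release pushed the handle with a force of about 20 N, but the pointer stayed in place.

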